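Open the squeeze-cap tub at the bamboo shoot stall

ROBOT

A 6-joint arm with a two-finger parallel gripper is mounted at the origin on the work surface. World frame = base frame: x ahead of the robot, y to its left, z up, the work surface at z = 0. Lengths are in mm, angles in rad, forces in N, time in s.
With the tool pointing down it reaches from about 300 to 875 mm from the base axis. Payload 6.4 kg.
Tool frame: the origin (TCP) lies at the very end of the fingers, on their centre line; the grasp point (between the pads) lies 19 mm behind it (r.grasp_offset is the distance from the TCP to the grasp point, in mm); z points along the fingers, y is the line along which they close (so a half turn about z gives the same grasp; the last joint's range is limited). The gripper opens to 88 mm and grips with 3 to 60 N. Pads are 18 mm wide; open, the fingers measure 123 mm over their backs; the gripper's body (75 mm by 187 mm) begins 45 mm behind the grasp point.
Start: joints at [0.955, 0.181, 1.607, -0, 1.354, -0.206], TCP at [229.085, 527.41, 238.714] pointing down, gripper open.
Joint ranges: [-2.99, 2.99], [-0.89, 2.07], [0.3, 2.58], [-1.14, 4.28], [0, 2.63], [-3.12, 3.12]. Speed limits (rad/s): [2.57, 2.57, 3.01, 3.14, 3.14, 3.14].

INTERFACE

Orientations are given as a unit quaternion [w, x, y, z].
In Python, from workcell import telemetry, imaging, r gives the robot as it stands.
- The arm moves only by the tool carry_out, never from a script. Its argument "moves" is a list of rows, each a list of 3 entries, a list of its own where there are three numbers: the shift along the tool's x, y, z in cm, then the turn, a rotation vector about the tool's x, y, z in degrees, then the opening, from -1 (shut) to 1 (fully open), so that 0 is half open. A call has 1 to 8 rows; each row is the pose to reach, as a shift and turn from the pose commanded when the call began, along the tool's axes at that moment; what a row does not reach only later rows make up. A row lasts 1/10 s, in which the tool goes at most 50 mm and 8.59 degrees, less where a joint would pass 70% of its speed; a pose out of reach is approached as far as the arm can. A call with a gripper value outside its range is refused whole. The fingers move at their own pace and stop on an object; the grip force is fixed at half the most. Time passes only in rows, so rows that repeat a pose let the fingers close. It gives the time, the measured TCP pose, the force and the opening at its end, in the units of the state.
- telemetry.read_state(): the state, without advancing time (a new reading comes with each control period).
- imaging.get_image(name): name is "scene" or "side" or "wrist"; returns the picture (480x640x3 uint8, red, green, blue); there is no depth.
- imaging.camera_params(name): a dict with "intrinsics" (3x3 intrinsics, pixels), "camera_from_world" (4x4, takes a point from world to camera coordinates). Camera axes: x right, y down, z forward; pixel columns grow to the right and rows downward; lengths in mm; the calibration is good to about 2 mm. A picture is of the moment at which its call begins: read the wrist's pose just before it. camera_params takes no time and is no camera call; for the wrist camera it gives the pose at the moment of the call.
- r.sign_off(): hands the job in, once; it reports no verdict.
The state is a dict: "time": time; "joint_positions": joint angles; "qvel": joint speeds; "tau": joint torques, N m; "eef_pos": TCP position; "ee_rot": TCP orientation; "wrist_force": force on the tool from outside, world axes, zero at the start; "torque": the same for the moment, N m; "opening": opening from 0.0 (shut) to 1.0 (fully open).
Only numpy, scipy, OpenCV 4.12 (cv2) and the standard library are available. Lean on these libraries where they do the work, as an engineer would, in place of code of your own. Each camera call takes 0.05 s, during which the arm holds its last target. There are 200 camera calls.

TASK

One of the two tubs of pickled shoots has a safety cap with two press tabs. Squeeze its two tabs together, turn the cap anticlockwise (seen from above) about a sixth of a turn, lift it straight off the neck, and set it down gently, right way up and wholly on the wooden board; do not drop it, and leave the other tub, with the plain round lid, where it stands.

Things in the scene. Friction and masses are not known exactly. Their poses are not given: they have to be found in the camera images.
- jar: White tub, diameter 96, 108 mm tall to its flat shoulder, fixed in a square wooden cradle (124 x 124 x 22 mm). Origin: centre of underside, z up; x, y parallel to the cap's at the start. Neck (diameter 35) from 108 to 144 mm, in the cap; its lugs hold the cap until turned 40 deg. Stops beside the tabs' feet, tops at 119 mm, within 40 mm of the axis, bar turning until both tabs are pressed in.
- cap: Grey cap, diameter 50, 38 mm tall, 75 g, loose. Origin: centre of open underside, at first 110 mm above the tub's; z up. Ribbed tabs at its +y, -y sides: plates 20 mm wide, 2 to 38 mm up (fingers reach 10 to 38), outer faces 66 mm apart, 54 pressed fully in (4 N each; spring back). Pressed, turns only anticlockwise; lifts off from 45 to 100 deg. Carry by the tabs; gripped along x it stays locked.
- board: Square light wood board, 180 x 180 mm, 18 mm thick, fixed. Origin: centre of its underside, on the work surface; the top is 18 mm above. x and y lie along its sides.
- plain_jar: The other white tub, same size, with a plain round grey screw lid (diameter 60, 26 mm tall, no tabs), no cradle, 0.7 kg, standing loose. Origin: centre of its underside; z up. Not to be moved.
Not all that is in view belongs to the job. What is shaped like the jar but pink is not meant.

How it is judged (in metres and radians):
On the way, in this order (a step that is already met when the one before it is completed fails the run):
1. the cap is turned at least 35 degrees while still seated on the neck (angle between the x axis of cap and the x axis of jar, either way round above 0.61 rad and horizontal distance between cap and jar below 0.006 m and z of cap in the frame of jar below 0.13 m), for 0.05 s.
2. the cap is lifted clear of the neck (z of cap in the frame of jar above 0.145 m), for 0.1 s.
At the end, for the whole second after the job is handed in: The cap stands still, right way up (within 10 degrees), flat on the board, its centre within 70 mm of the board's centre along each of the board's sides; the other tub has not been moved (x of cap in the frame of board between -0.07 and 0.07 m and y of cap in the frame of board between -0.07 and 0.07 m and z of cap in the frame of board between 0.012 and 0.024 m and angle between cap's own z axis and vertical below 0.17 rad and linear speed of cap below 0.02 m/s); the robot touches nothing.
It fails at once if the other tub is moved more than 25 mm or tipped more than 20 degrees (distance of plain_jar from where it was at the start of the episode above 0.025 m or angle between plain_jar's own z axis and vertical above 0.35 rad).
It fails at once if the cap is dropped (it falls faster than 0.7 m/s with no finger on it) (linear speed of cap above 0.7 m/s and contact force between the fingers and cap below 0.1 N).
It also fails if it takes over 40 s, if anything falls off the work surface, if the arm or the gripper's body presses on something with over 40 N, if the wrist force passes 120 N, or if a joint passes its speed limit or range.

## Working session

There is one attempt and no reset: what is moved stays moved. The work goes in short steps, Python scripts to look and compute and a tool call to move; the robot and the scene stay as the last step left them, time stands still between calls to the robot, and variables do not carry over. Pictures are saved under pics/ and viewed, on a budget of 10 in all, crops included, one or two more only if the job needs it, and the job is handed in when it is done.

Besides the shell and the picture viewer there is one more tool, called after "Emit:" by a JSON object that holds its "op" and its "data", one argument or row to a line. carry_out: Moves the arm, as the interface text tells. Its arguments: {"type":"object","properties":{"moves":{"type":"array"}},"required":["moves"]}

```bash
mkdir -p pics; cat > h.py <<'E'
import numpy as np, cv2
from workcell import telemetry, imaging, r
def grab(n):
    p=imaging.camera_params(n); im=imaging.get_image(n); return im,np.array(p["intrinsics"]),np.array(p["camera_from_world"])
def save(n,im): cv2.imwrite(n,im[:,:,::-1])
def ray(K,T,uv,z):
    R=T[:3,:3]; c=-R.T@T[:3,3]; d=R.T@np.linalg.inv(K)@np.array([uv[0],uv[1],1.]); return c+d*(z-c[2])/d[2]
def proj(K,T,P):
    q=T[:3,:3]@np.array(P,float)+T[:3,3]; q=K@q; return q[:2]/q[2]
E
python3 - <<'E'
from h import *
for n in("scene","side","wrist"):
    im,K,T=grab(n); save(f"pics/{n}0.png",im); np.savez(f"{n}0.npz",im=im,K=K,T=T)
    print(n,(-T[:3,:3].T@T[:3,3]).round(),T[2,:3].round(2))
print(telemetry.read_state())
E
```

```text
scene [833. 625. 587.] [-0.51 -0.68 -0.52]
side [  13. -684.  763.] [ 0.35  0.68 -0.65]
wrist [156. 559. 383.] [ 0.28 -0.12 -0.95]
{'time': 0.15, 'joint_positions': array([ 9.54669291e-01,  1.81340367e-01,  1.60772124e+00, -1.25441070e-05,
        1.35380349e+00, -2.06327289e-01]), 'qvel': array([-0.0003864 , -0.00123052, -0.00269704,  0.00100817, -0.00099849,
       -0.00117898]), 'tau': array([ 5.77752362e-04, -4.34224355e+01, -3.42176199e+01,  7.02341390e-02,
        3.55360843e-02, -2.38056811e-05]), 'eef_pos': array([228.86954711, 527.06877378, 238.06157477]), 'ee_rot': array([-2.48704877e-04,  2.03467762e-01,  9.79081439e-01, -5.85625490e-04]), 'wrist_force': array([-0.36618615,  0.26077539,  0.07650408]), 'torque': array([ 0.05227439, -0.02430929,  0.02700532]), 'opening': 1.0036366966551908}
```

View pics/scene0.png

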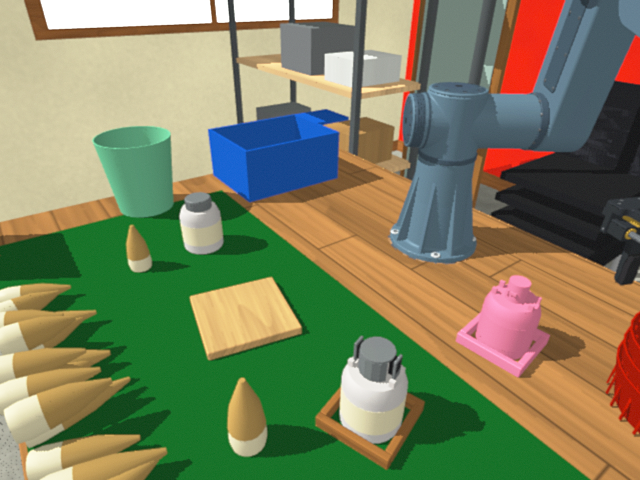

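View pics/side0.png

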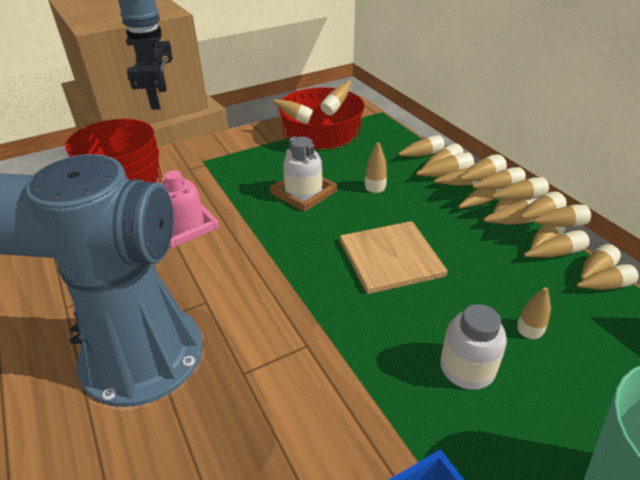

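Scene view: the tabbed cap is at about (377,348), the board spans (190–301, 279–356), and the plain tub is at (200,225). In the side view the cap is at (302,148), the board at (393,257) and the plain tub at (473,345). Next I'll enlarge the cap in both views.

```bash
python3 - <<'E'
from h import *
a=np.load("scene0.npz");b=np.load("side0.npz")
c1=cv2.resize(a["im"][325:465,310:430],None,fx=4,fy=4,interpolation=cv2.INTER_CUBIC)
c2=cv2.resize(b["im"][130:212,265:340],None,fx=5,fy=5,interpolation=cv2.INTER_CUBIC)
h=max(c1.shape[0],c2.shape[0]); o=np.zeros((h,c1.shape[1]+320,3),np.uint8)
c2=cv2.resize(c2,(320,350))
o[:c1.shape[0],:c1.shape[1]]=c1;o[:350,480:]=c2;save("pics/z.png",o)
for n,d in(("scene",a),("side",b)):
    hsv=cv2.cvtColor(d["im"],cv2.COLOR_RGB2HSV)
    roi=np.zeros(hsv.shape[:2],np.uint8)
    if n=="scene": roi[270:365,180:310]=1
    else: roi[215:300,330:455]=1
    m=((hsv[...,0]<30)&(hsv[...,2]>90)&(roi>0)).astype(np.uint8)
    m=cv2.morphologyEx(m,cv2.MORPH_OPEN,np.ones((3,3)))
    c=max(cv2.findContours(m,0,1)[0],key=cv2.contourArea)
    c=cv2.convexHull(c); p=cv2.approxPolyDP(c,4,True)[:,0]
    print(n,p.tolist()); 
    print(np.array([ray(d["K"],d["T"],q,18)[:2] for q in p]).round(1).tolist())
def tri(u,v):
    X=cv2.triangulatePoints(a["K"]@a["T"][:3],b["K"]@b["T"][:3],np.array(u,float),np.array(v,float));return (X[:3]/X[3]).ravel().round(1)
print(tri((378,346),(302,144)), tri((200,199),(481,317)))
E
```

```text
scene [[271, 277], [301, 333], [208, 359], [190, 296]]
[[446.7, -73.6], [492.6, 113.5], [661.3, 74.7], [619.0, -111.0]]
side [[412, 222], [446, 269], [445, 275], [367, 292], [340, 236]]
[[653.2, 53.4], [618.4, -112.1], [604.9, -125.4], [437.6, -87.2], [480.6, 92.7]]
[497.8 310.5 144.5] [ 500.4 -313.9  129.5]
```

View pics/z.png

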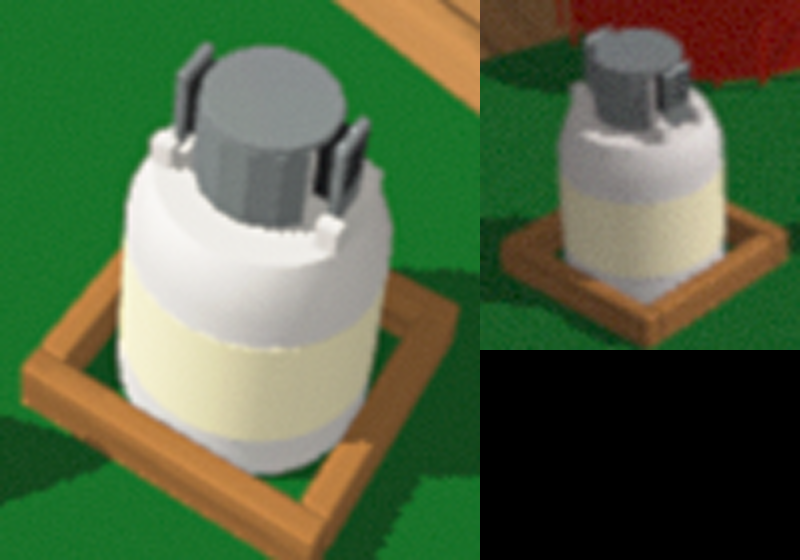

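The enlargement shows the cap's top centre at about scene (377,349.5) and side (302,142). The tab tops are at about scene (358,340) and (398.5,358.5).

```bash
python3 - <<'E'
from h import *
a=np.load("scene0.npz");b=np.load("side0.npz")
X=cv2.triangulatePoints(a["K"]@a["T"][:3],b["K"]@b["T"][:3],np.array((377,349.5)),np.array((301.8,141.7)));print((X[:3]/X[3]).ravel().round(1))
for p in((377,349.5),(358,339.5),(398.5,358.5)): print(ray(a["K"],a["T"],p,148).round(1))
print(ray(b["K"],b["T"],(301.8,141.7),148).round(1))
# cradle corners in scene z=22
for p in((22,370),(318,540),(455,305)): print(ray(a["K"],a["T"],(p[0]/4+310,p[1]/4+325),22).round(1))
w=np.load("wrist0.npz"); print(proj(w["K"],w["T"],[498,308,148]),w["T"].round(3).tolist(), w["K"].round(1).tolist())
from scipy.spatial.transform import Rotation as Ro
s=telemetry.read_state();q=s["ee_rot"];print(Ro.from_quat(np.r_[q[1:],q[0]]).as_matrix().round(3))
E
```

```text
[502.4 316.7 146. ]
[502.7 318.4 148. ]
[511.6 288.1 148. ]
[490.3 347.9 148. ]
[501.3 312.7 148. ]
[579.9 282.   22. ]
[536.6 396.7  22. ]
[423.9 356.5  22. ]
[222.3500565  548.98571716] [[0.399, 0.917, -0.001, -574.435], [0.873, -0.379, 0.308, -41.847], [0.282, -0.124, -0.951, 390.219], [0.0, 0.0, 0.0, 1.0]] [[340.5, 0.0, 313.1], [0.0, 340.5, 237.4], [0.0, 0.0, 1.0]]
[[-0.917  0.398 -0.001]
 [ 0.398  0.917 -0.001]
 [ 0.    -0.001 -1.   ]]
```

Emit:
{"op": "carry_out", "data": {
  "moves": [
    [[-2,-0.5,0],[0,0,5],1],
    [[-6,-1.5,0],[0,0,13],1],
    [[-10.5,-2.7,0],[0,0,21],1],
    [[-15,-3.9,0],[0,0,29],1],
    [[-19.5,-5,0],[0,0,37],1],
    [[-24,-6.2,0],[0,0,45],1],
    [[-28.5,-7.4,0],[0,0,53],1],
    [[-32,-8.3,0],[0,0,60],1]
  ]
}}

```text
time: 0.95
eef_pos: [491.2, 321.7, 238.4]
ee_rot: [0.0, 0.668, 0.744, -0.0]
wrist_force: [0.3, 1.1, -0.6]
opening: 0.994
```

Emit:
{"op": "carry_out", "data": {
  "moves": [
    [[-0.4,0.4,0],[0,0,8],1],
    [[-0.7,0.8,0],[0,0,16],1],
    [[-0.8,0.95,0],[0,0,24],1],
    [[-0.8,0.95,0],[0,0,32],1],
    [[-0.8,0.95,0],[0,0,40],1],
    [[-0.8,0.95,0],[0,0,48],1],
    [[-0.8,0.95,0],[0,0,56],1],
    [[-0.8,0.95,0],[0,0,64],1]
  ]
}}

```text
time: 1.75
eef_pos: [499.6, 316.8, 238.3]
ee_rot: [0.0, 0.961, 0.277, -0.0]
wrist_force: [-0.0, 0.1, 0.4]
opening: 1.001
```

Emit:
{"op": "carry_out", "data": {
  "moves": [
    [[0,0,0],[0,0,8],1],
    [[0,0,0],[0,0,12],1],
    [[0,0,0],[0,0,12],1]
  ]
}}

```text
time: 2.05
eef_pos: [499.7, 316.8, 238.3]
ee_rot: [0.0, 0.984, 0.178, -0.0]
wrist_force: [-0.6, -0.0, 0.4]
opening: 1.0
```

```bash
python3 - <<'E'
from h import *
im,K,T=grab("wrist");np.savez("w1.npz",im=im,K=K,T=T);save("pics/w1.png",im)
s=telemetry.read_state();print(s["eef_pos"],s["ee_rot"],s["joint_positions"],s["qvel"].round(3))
print(proj(K,T,[501.5,315,148]))
E
```

```text
[499.71199078 316.8465623  238.40055142] [ 5.23605659e-05  9.83859764e-01  1.78941000e-01 -2.85341716e-04] [3.64657630e-01 2.18159246e-01 1.56359488e+00 1.93734087e-06
 1.36041873e+00 1.57563359e+00] [ 0.003 -0.003 -0.001  0.002  0.    -0.021]
[316.58431494 241.09766347]
```

View pics/w1.png

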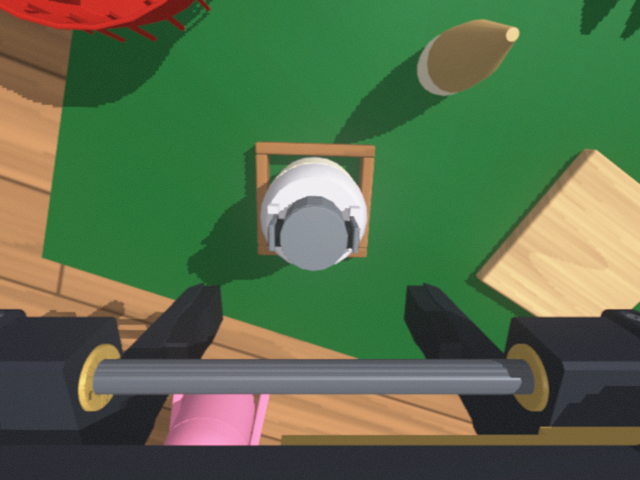

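The wrist view shows the cap's top disc at about (313,236), with tabs at (272,233) and (354,236). The cradle's far edge runs from (257,143) to (375,148). The fingers already look nearly aligned with the tabs.

```bash
python3 - <<'E'
from h import *
d=np.load("w1.npz");im,K,T=d["im"],d["K"],d["T"]
hsv=cv2.cvtColor(im,cv2.COLOR_RGB2HSV)
m=((hsv[...,1]<70)&(hsv[...,2]>70)&(hsv[...,2]<165)).astype(np.uint8); roi=np.zeros_like(m);roi[185:280,260:368]=1;m*=roi
print("grey",im[236,313])
m2=cv2.morphologyEx(m,cv2.MORPH_OPEN,cv2.getStructuringElement(2,(25,25)))
c=max(cv2.findContours(m2,0,1)[0],key=cv2.contourArea);print(cv2.minEnclosingCircle(c),cv2.boundingRect(c))
g=cv2.GaussianBlur(cv2.cvtColor(im,cv2.COLOR_RGB2GRAY)[190:285,255:375],(3,3),0)
h=cv2.HoughCircles(g,cv2.HOUGH_GRADIENT,1,20,param1=80,param2=10,minRadius=29,maxRadius=37)
if h is not None: print([(round(float(x)+255,1),round(float(y)+190,1),float(rr), ray(K,T,(x+255,y+190),148).round(1)) for x,y,rr in h[0][:3]])
def az(p,q,z):
    A,B=ray(K,T,p,z),ray(K,T,q,z);v=B-A;print(A.round(1),B.round(1),((A+B)/2).round(1),np.degrees(np.arctan2(v[1],v[0])).round(1),np.linalg.norm(v).round(1))
az((257,143),(375,148),22)
s=telemetry.read_state();q=s["ee_rot"];print("tool y az",np.degrees(np.arctan2(q[2]**2-q[1]**2,2*q[1]*q[2])))
save("pics/w1z.png",cv2.resize(im[180:290,245:385],None,fx=5,fy=5,interpolation=cv2.INTER_CUBIC))
E
```

```text
grey [143 150 158]
((311.52392578125, 233.46469116210938), 37.62570571899414) (280, 196, 68, 75)
[(312.5, 233.5, 36.400001525878906, array([505.9, 319.8, 148. ]))]
[540.2 393.5  22. ] [578.  278.2  22. ] [559.1 335.8  22. ] -71.9 121.3
tool y az -69.3838348593542
```

View pics/w1z.png

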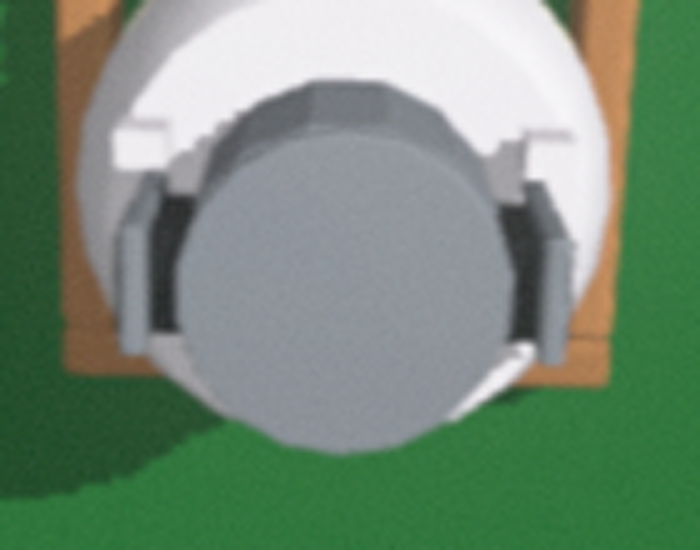

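The enlarged crop puts the top disc's centre at crop (345,291). The tabs' outer edges are at crop (121,292) and (569,301).

```bash
python3 - <<'E'
from h import *
d=np.load("w1.npz");im,K,T=d["im"],d["K"],d["T"]
f=lambda p:ray(K,T,(245+(p[0]-2)/5,180+(p[1]-2)/5),148)
print(f((345,291)).round(1)); A,B=f((121,292)),f((569,301));v=B-A;print(A.round(1),B.round(1),((A+B)/2).round(1),np.degrees(np.arctan2(v[1],v[0])),np.linalg.norm(v))
D=f((345,291))-telemetry.read_state()["eef_pos"]
import math
a=math.radians(-69.4);y=np.array([math.cos(a),math.sin(a)]);x=np.array([-y[1],y[0]]);print(D,"tool xy",D[:2]@x,D[:2]@y)
E
```

```text
[503.1 317.9 148. ]
[491.6 348.4 148. ] [513.1 286.8 148. ] [502.3 317.6 148. ] -70.74360028553828 65.28528007735409
[  3.39693459   1.08088697 -90.40055142] tool xy 3.5600340679178095 0.18340850873580217
```

Emit:
{"op": "carry_out", "data": {
  "moves": [
    [[0.2,0,0.5],[0,0,1.3],1],
    [[0.32,0,3],[0,0,1.3],1],
    [[0.32,0,6],[0,0,1.3],1],
    [[0.32,0,8.5],[0,0,1.3],1],
    [[0.32,0,10.2],[0,0,1.3],1],
    [[0.32,0,11.2],[0,0,1.3],1],
    [[0.32,0,11.5],[0,0,1.3],1],
    [[0.32,0,11.5],[0,0,1.3],1]
  ]
}}

```text
time: 2.9
eef_pos: [503.0, 318.1, 123.8]
ee_rot: [0.0, 0.986, 0.167, -0.0]
wrist_force: [0.2, 0.6, 0.0]
opening: 0.998
```

```bash
python3 - <<'E'
from h import *
s=telemetry.read_state();print(s["eef_pos"],s["wrist_force"],s["torque"])
im,K,T=grab("wrist");w=im
im2,_,_=grab("scene")
save("pics/g.png",np.hstack([cv2.resize(w[140:440,130:500],(493,400)),cv2.resize(im2[270:420,320:430],(293,400))]))
E
```

```text
[503.01295402 318.09627643 123.75648691] [0.22147551 0.58099455 0.01300568] [-0.04351421  0.17664087 -0.01150075]
```

View pics/g.png

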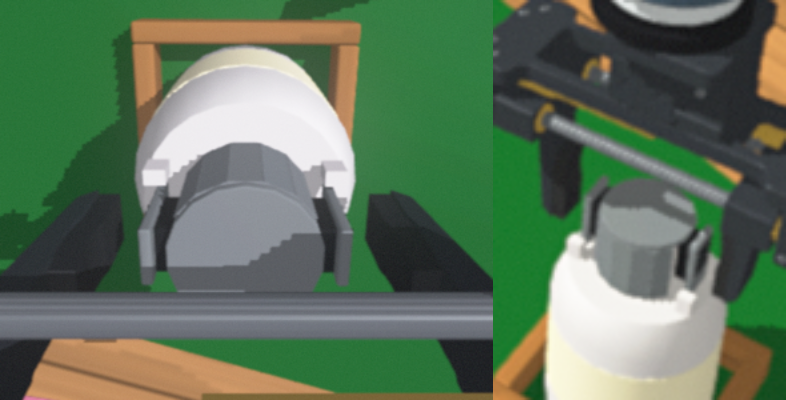

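The fingers straddle both tabs symmetrically and sit clear of the stops, so I'll close.

Emit:
{"op": "carry_out", "data": {
  "moves": [
    [[0,0,0],[0,0,0],-1],
    [[0,0,0],[0,0,0],-1],
    [[0,0,0],[0,0,0],-1],
    [[0,0,0],[0,0,0],-1],
    [[0,0,0],[0,0,0],-1],
    [[0,0,0],[0,0,0],-1]
  ]
}}

```text
time: 3.6
eef_pos: [503.3, 318.2, 124.5]
ee_rot: [-0.0, 0.986, 0.167, 0.001]
wrist_force: [-1.3, -0.1, 5.7]
opening: 0.591
```

Emit:
{"op": "carry_out", "data": {
  "moves": [
    [[0,0,0],[0,0,-3],-1],
    [[0,0,0],[0,0,-8],-1],
    [[0,0,0],[0,0,-14],-1],
    [[0,0,0],[0,0,-20],-1],
    [[0,0,0],[0,0,-26],-1],
    [[0,0,0],[0,0,-32],-1]
  ]
}}

```text
time: 4.2
eef_pos: [503.2, 318.5, 124.5]
ee_rot: [-0.0, 0.901, 0.434, 0.001]
wrist_force: [-2.0, 1.0, 6.7]
opening: 0.596
```

Emit:
{"op": "carry_out", "data": {
  "moves": [
    [[0,0,0],[0,0,-5],-1],
    [[0,0,0],[0,0,-11],-1],
    [[0,0,0],[0,0,-17],-1],
    [[0,0,0],[0,0,-23],-1],
    [[0,0,0],[0,0,-28],-1],
    [[0,0,0],[0,0,-31],-1],
    [[0,0,0],[0,0,-31],-1]
  ]
}}

```text
time: 4.9
eef_pos: [502.7, 318.5, 124.5]
ee_rot: [-0.0, 0.753, 0.658, 0.0]
wrist_force: [-2.9, 0.7, 6.2]
opening: 0.594
```

```bash
python3 - <<'E'
from h import *
s=telemetry.read_state();print(s["eef_pos"],s["wrist_force"],s["torque"])
im,K,T=grab("wrist");w=im
im2,_,_=grab("scene")
save("pics/t.png",np.hstack([cv2.resize(w[140:440,130:500],(493,400)),cv2.resize(im2[270:420,320:430],(293,400))]))
E
```

```text
[502.72338102 318.5373433  124.4842497 ] [-2.88805877  0.72149223  6.22741834] [0.0392485  0.51047884 0.08668757]
```

View pics/t.png

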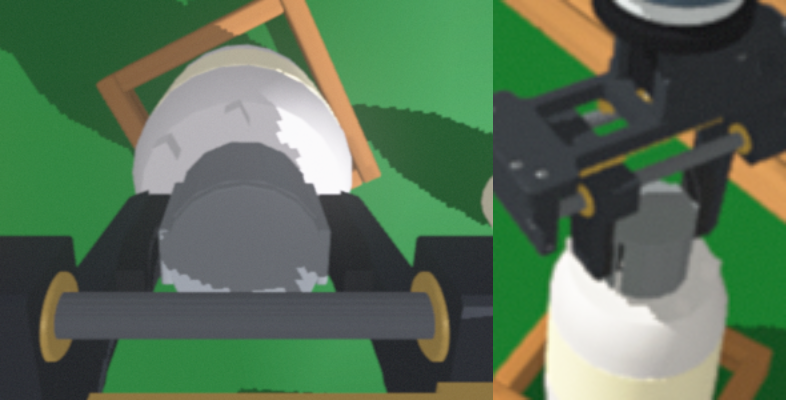

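The cap has turned with the gripper by about 60°: the stops have come free of the tabs and the tabs are still pressed. Now the lift.

Emit:
{"op": "carry_out", "data": {
  "moves": [
    [[0,0,-0.3],[0,0,0],-1],
    [[0,0,-0.8],[0,0,0],-1],
    [[0,0,-1.6],[0,0,0],-1],
    [[0,0,-2.6],[0,0,0],-1],
    [[0,0,-3.8],[0,0,0],-1],
    [[0,0,-5.2],[0,0,0],-1],
    [[0,0,-6.8],[0,0,0],-1],
    [[0,0,-8],[0,0,0],-1]
  ]
}}

```text
time: 5.8
eef_pos: [503.4, 318.2, 205.9]
ee_rot: [0.0, 0.753, 0.657, 0.001]
wrist_force: [1.4, 1.0, -0.7]
opening: 0.592
```

```bash
python3 - <<'E'
from h import *
s=telemetry.read_state();print(s["eef_pos"],s["wrist_force"],s["torque"],s["opening"])
im2,K,T=grab("scene");ims,_,_=grab("side")
save("pics/l.png",np.hstack([cv2.resize(im2[200:430,280:450],(370,500)),cv2.resize(ims[60:220,240:360],(375,500))]))
# board centre
B=np.array([[446.7,-73.6],[492.6,113.5],[661.3,74.7],[619,-111]]);print(B.mean(0))
q=s["ee_rot"];y=np.array([2*q[1]*q[2],q[2]**2-q[1]**2]);x=np.array([-y[1],y[0]])
print("y",y,"az",np.degrees(np.arctan2(y[1],y[0])));
for c in((553,0),): D=np.array(c)-s["eef_pos"][:2];print(D@x,D@y)
E
```

```text
[503.40764943 318.18957197 205.94392617] [ 1.39015711  0.95693509 -0.74250423] [-0.05675232  0.08545025 -0.02059066] 0.5924741821615798
[554.9   0.9]
y [ 0.99078737 -0.13541949] az -7.782885360081183
-308.5424373548848 92.22454429038474
```

View pics/l.png

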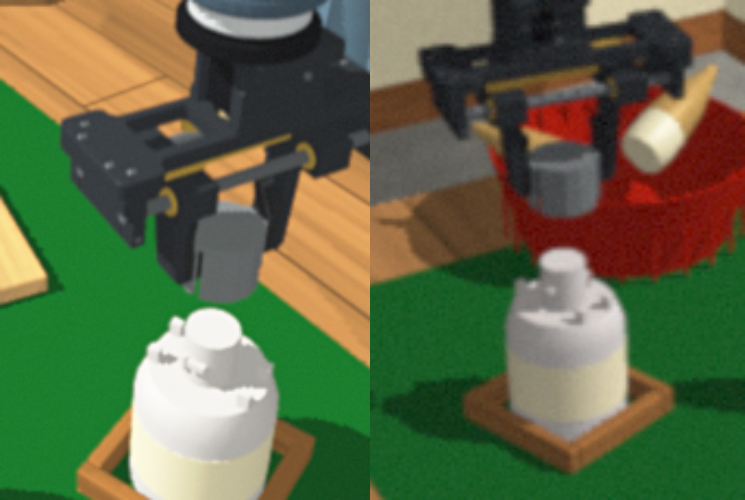

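The cap is off the neck, level, and held by its tabs. Next I'll carry it over the board.

Emit:
{"op": "carry_out", "data": {
  "moves": [
    [[-0.8,0.2,0],[0,0,0],-1],
    [[-3,0.9,0],[0,0,0],-1],
    [[-6,1.8,0],[0,0,0],-1],
    [[-9.5,2.8,0],[0,0,0],-1],
    [[-13,3.8,0],[0,0,0],-1],
    [[-16.5,4.8,0],[0,0,0],-1],
    [[-20,5.8,0],[0,0,0],-1],
    [[-23.5,6.8,0],[0,0,0],-1]
  ]
}}

```text
time: 6.7
eef_pos: [537.6, 74.1, 202.6]
ee_rot: [-0.001, 0.754, 0.657, -0.001]
wrist_force: [0.8, -0.1, -0.0]
opening: 0.595
```

Emit:
{"op": "carry_out", "data": {
  "moves": [
    [[-3,0.9,0],[0,0,0],-1],
    [[-5.5,1.6,0],[0,0,0],-1],
    [[-7.2,2.1,0],[0,0,0],-1],
    [[-7.9,2.3,0],[0,0,0],-1],
    [[-7.9,2.3,0],[0,0,0],-1]
  ]
}}

```text
time: 7.2
eef_pos: [550.0, -6.3, 202.9]
ee_rot: [-0.001, 0.754, 0.657, -0.0]
wrist_force: [0.2, -0.1, -0.9]
opening: 0.596
```

```bash
python3 - <<'E'
from h import *
s=telemetry.read_state();print(s["eef_pos"],s["ee_rot"],s["wrist_force"],s["opening"])
im2,K,T=grab("scene");ims,K2,T2=grab("side");p=s["eef_pos"].copy();p[2]=18
for im,k,t in((im2,K,T),(ims,K2,T2)): cv2.circle(im,tuple(int(v) for v in proj(k,t,p)),3,(255,0,0),-1)
save("pics/p.png",np.hstack([cv2.resize(im2[180:380,150:350],(400,400)),cv2.resize(ims[130:310,300:480],(400,400))]))
E
```

```text
[550.00854641  -6.26253362 202.89998493] [-6.03938318e-04  7.54017603e-01  6.56853779e-01 -4.50678725e-04] [ 0.1738558  -0.12751797 -0.87473576] 0.5961465769283077
```

View pics/p.png

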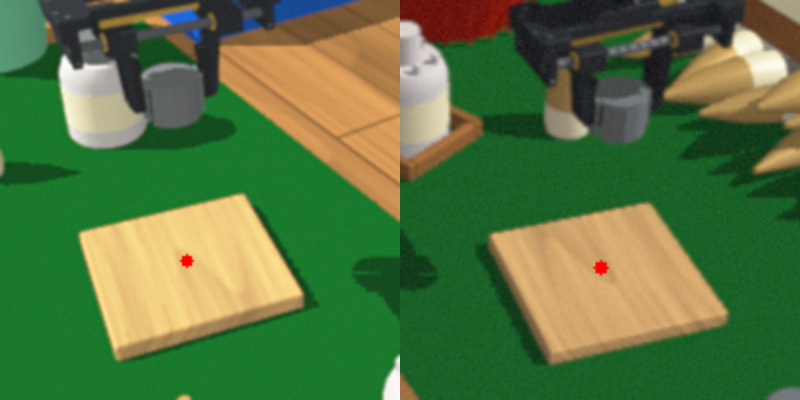

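The tool's drop point (red dot) is at the board's centre in both views. I'll lower the cap now.

Emit:
{"op": "carry_out", "data": {
  "moves": [
    [[0,0,1],[0,0,0],-1],
    [[0,0,4],[0,0,0],-1],
    [[0,0,7.5],[0,0,0],-1],
    [[0,0,11],[0,0,0],-1],
    [[0,0,13.8],[0,0,0],-1],
    [[0,0,15.6],[0,0,0],-1],
    [[0,0,16.3],[0,0,0],-1],
    [[0,0,16.5],[0,0,0],-1]
  ]
}}

```text
time: 8.1
eef_pos: [549.7, -4.5, 37.6]
ee_rot: [-0.001, 0.753, 0.658, -0.001]
wrist_force: [-0.1, 0.1, -0.8]
opening: 0.593
```

Emit:
{"op": "carry_out", "data": {
  "moves": [
    [[0,0,0.1],[0,0,0],-1],
    [[0,0,0.2],[0,0,0],-1],
    [[0,0,0.3],[0,0,0],-1],
    [[0,0,0.3],[0,0,0],-1]
  ]
}}

```text
time: 8.5
eef_pos: [551.0, -5.5, 36.3]
ee_rot: [0.0, 0.753, 0.658, 0.0]
wrist_force: [-0.6, 0.4, -0.8]
opening: 0.594
```

Emit:
{"op": "carry_out", "data": {
  "moves": [
    [[0,0,0.1],[0,0,0],-1],
    [[0,0,0.2],[0,0,0],-1],
    [[0,0,0.2],[0,0,0],-1],
    [[0,0,0.2],[0,0,0],-1]
  ]
}}

```text
time: 8.9
eef_pos: [550.5, -5.4, 33.7]
ee_rot: [-0.0, 0.753, 0.657, -0.0]
wrist_force: [0.4, 0.1, -1.2]
opening: 0.591
```

Emit:
{"op": "carry_out", "data": {
  "moves": [
    [[0,0,0.1],[0,0,0],-1],
    [[0,0,0.15],[0,0,0],-1],
    [[0,0,0.15],[0,0,0],-1]
  ]
}}

```text
time: 9.2
eef_pos: [550.6, -5.4, 32.5]
ee_rot: [0.0, 0.753, 0.658, -0.0]
wrist_force: [-0.8, 0.5, 3.0]
opening: 0.593
```

The wrist force has risen by about 4 N, so the cap is on the board. I'll release and retreat.

Emit:
{"op": "carry_out", "data": {
  "moves": [
    [[0,0,0],[0,0,0],0.4],
    [[0,0,0],[0,0,0],1],
    [[0,0,0],[0,0,0],1],
    [[0,0,0],[0,0,0],1],
    [[0,0,0],[0,0,0],1],
    [[0,0,0],[0,0,0],1]
  ]
}}

```text
time: 9.8
eef_pos: [550.5, -5.4, 32.2]
ee_rot: [-0.0, 0.753, 0.658, -0.0]
wrist_force: [0.1, -0.3, -0.0]
opening: 0.998
```

Emit:
{"op": "carry_out", "data": {
  "moves": [
    [[0,0,-0.5],[0,0,0],1],
    [[0,0,-2],[0,0,0],1],
    [[0,0,-5],[0,0,0],1],
    [[0,0,-9],[0,0,0],1],
    [[0,0,-13],[0,0,0],1],
    [[0,0,-16],[0,0,0],1],
    [[0,0,-16],[0,0,0],1]
  ]
}}

```text
time: 10.5
eef_pos: [553.8, -6.0, 199.0]
ee_rot: [0.004, 0.753, 0.658, 0.003]
wrist_force: [0.3, 0.5, 0.0]
opening: 0.996
```

```bash
python3 - <<'E'
from h import *
s=telemetry.read_state();print(s["time"],s["eef_pos"],s["wrist_force"],s["opening"])
im2,K,T=grab("scene");ims,K2,T2=grab("side")
save("pics/f.png",np.hstack([cv2.resize(im2[180:380,150:350],(400,400)),cv2.resize(ims[200:400,340:540],(400,400))]))
a=np.load("side0.npz")["im"].astype(int);d=np.abs(ims.astype(int)-a)[300:390,435:510].max(-1);print("plain tub changed px",(d>40).sum())
E
```

```text
10.5 [553.78174259  -6.00935691 198.99210223] [0.33037644 0.52300996 0.02257836] 0.995607843050972
plain tub changed px 0
```

View pics/f.png

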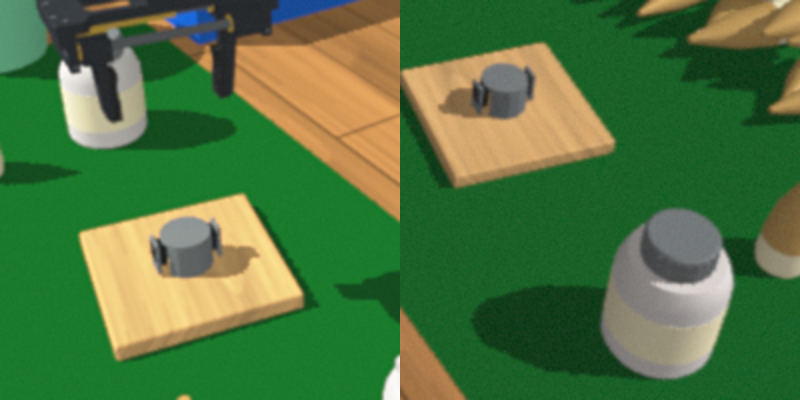

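The cap stands upright at the board's centre, the gripper is clear, and the plain tub has not moved. I'm handing the job in.

```bash
python3 -c "
from workcell import r
print(r.sign_off())"
```

```text
the job is handed in; nothing more can be done
None
```

I pressed both tabs, turned the cap about 62° anticlockwise while it was seated, lifted it straight off, and set it down on the board. I handed the job in at about 10.6 s on the robot's clock; no verdict is reported.

- **Cap:** the last pictures show it upright at about the board's centre. The tool was at (550, -5) mm when it let go. The wrist force rose only about 4 N at touchdown.
- **Gripper:** it is open and well above the cap, at about 199 mm, with the wrist force near zero.
- **Plain tub:** comparing the side camera's first and last pictures, none of its pixels changed.
- **Disagreements:** the two views put the board's centre about 18 mm apart, because the masks picked up the board's side faces. I aimed between them, and the projected point then looked central in both views. The tab direction came out between -69° and -72° across the measurements; I used -70.7°. No other check failed or disagreed.

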